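# Index a sample vial round to the reading head

## Robot

A 6-joint arm with a two-finger parallel gripper is mounted at the origin on the work surface. World frame = base frame: x ahead of the robot, y to its left, z up, the work surface at z = 0. Lengths are in m, angles in rad, forces in N, time in s.
With the tool pointing down it reaches from about 0.35 to 0.775 m from the base axis. Payload 5.5 kg.
Tool frame: the origin (TCP) lies between the finger pads; the fingertips stand bot.tip_reach ahead of it and the grasp point (between the pads) is the TCP (bot.tip_reach is the distance from the TCP to the fingertips, in m); z points along the fingers, y is the line along which they close (so a half turn about z gives the same grasp; the last joint's range is limited). The gripper opens to 85 mm and grips with 20 to 120 N. Pads are 22 mm wide; open, the fingers measure 114 mm over their backs; the gripper's body (76 mm by 85 mm) begins 54 mm behind the grasp point. The pads swing forward as they close: fully open they stand 13 mm farther back than shut.
Start: joints at [-1.403, 0.313, 0.046, 1.304, 0, 1.431], TCP at [0.174, -0.548, 0.25] pointing down, gripper open.
Joint ranges: [-2.76, 2.76], [-0.86, 1.69], [-1.03, 1.26], [-2.2, 2.34], [-1.47, 1.5], [-3.14, 3.14]. Speed limits (rad/s): [2.57, 2.57, 3.14, 3.14, 3.14, 3.14].

## Interface

Orientations are given as a rotation vector (axis times angle).
In Python, from cell import sensors, optics, finish_job, bot gives the robot as it stands.
- The arm moves only by the tool drive_tool, never from a script. Its argument "commands" is a list of rows, each a list of 2 entries, a list of its own where there are three numbers: the shift along the tool's x, y, z in mm, then the turn, a rotation vector about the tool's x, y, z in degrees. A call has 1 to 10 rows; each row shifts and turns the commanded pose from where the row before left it, along the tool's axes as they then stand; what a row does not reach is not made up. A row lasts 1/12 s, in which the tool goes at most 41.7 mm and 7.16 degrees, less where a joint would pass 70% of its speed; a pose out of reach is approached as far as the arm can. A call is refused whole if a number of a shift passes 41.7 or a number of a turn 7.16, either way. A call with a gripper value outside its range is refused whole. "hand" is the closure in counts, from 0 (fully open) to 255 (shut), set as the call begins (left out, the last holds). The fingers move at their own pace and stop on an object; "grip_force" is the grip in N (left out, the last holds). Time passes only in rows, so rows that do not move let the fingers close. It gives the time, the measured TCP pose, the force, the opening and the grip force at its end, in the units of the state.
- sensors.sense(): the state, without advancing time (a new reading comes with each control period).
- optics.grab_frame(name): name is "side" or "top" or "wrist"; returns a dict with "pixels" (420x560x3 uint8, red, green, blue), "camera_matrix" (3x3 intrinsics, pixels), "k1" (the pictures are not rectified: a ray, as slopes to the right and down, at radius r is drawn at 1 + k1 r^2 times it, then the intrinsics apply), "rvec" (rotation vector, rad) and "tvec" (3), from world to camera coordinates, as OpenCV has them. Camera axes: x right, y down, z forward; pixel columns grow to the right and rows downward; lengths in m; the calibration is good to about 2 mm. A picture is of the moment at which its call begins. There is no depth.
- finish_job(): hands the job in; it is judged then, once.
The state is a dict: "clock": time; "joint_positions": joint angles; "dq": joint speeds; "tau": joint torques, N m; "position": TCP position; "orientation": TCP orientation; "ft_force": force on the tool from outside, world axes, zero at the start; "moment": the same for the moment, N m; "opening": opening from 0.0 (shut) to 1.0 (fully open); "finger_force": force on a finger pad.
Only numpy, scipy, OpenCV 4.12 (cv2) and the standard library are available. Lean on these libraries where they do the work, as an engineer would, in place of code of your own. Each camera call takes 0.05 s, during which the arm holds its last target. There are 200 camera calls.

## Task

Two sample changers stand on the laboratory bench. On the one whose wheel has five spokes, turn the wheel clockwise (seen from above) by pushing its bare spokes along, one after another, until the spoke that carries the vial points straight at that changer's own reading head, and leave it standing there. Do not push on the glass vial, and do not turn the wheel of the other changer, which has three spokes.

Things in the scene. Friction and masses are not known exactly. Their poses are not given: they have to be found in the camera images.
- changer: Fixed five-spoked sample changer: cream round base, radius 112 mm, top at 26 mm. Origin on the wheel's axis at bench level, z up, +x towards its reading head: a block 50 mm wide, 100 mm high, from 131 mm out (lens from 118, eyepiece up to 162 mm high). A hood, top at 88 mm, covers spokes on its right: 90 mm wide, 40 to 125 mm from the axis, centred at -60 deg from +x (CCW positive): no access.
- hub (a point): Point on the wheel's upright axis at half the spokes' height, 58 mm above the bench. Five aluminium spokes 72 deg apart, each 14 mm wide, from 46 to 70 mm above the bench, reach from the hub (radius 30 mm, top 83 mm) to 105 mm. Four are bare, one carries the vial. Light friction (about 1 to 2 N at a spoke's end), no detents; the wheel stays where it is left. Fixed with the changer.
- sample_vial: Amber glass vial, 20 mm across, 28 mm high with white cap, fixed on one spoke of the five-spoked wheel 75 mm from the axis. Origin: centre of its underside, 74 mm above the bench. Starts 149 to 189 deg counter-clockwise from its reading head's direction. A stop blocks turning back past about 195 deg; clockwise the wheel can overshoot the head by about 57 deg and can be pushed back.
- other_vial: The same vial on the wheel of the other changer, which looks alike but has only three spokes. Origin: the centre of its underside, 74 mm above the bench. This wheel must not be turned.

How it is judged:
At the end, for the whole second after the job is handed in: The spoke with the vial on the five-spoked wheel points at its changer's reading head, the vial within 15 mm sideways of the line from the axis to the head (about 11 degrees), and the wheel stands still; the other changer's vial is within 15 mm of where it was (x of sample_vial in the frame of changer above 0.05 m and y of sample_vial in the frame of changer between -0.015 and 0.015 m and linear speed of sample_vial below 0.01 m/s and distance of other_vial from where it was at the start of the episode below 0.015 m); the robot touches nothing.
It fails at once if the robot pushes on the glass vial with more than 3 N (contact force between any of the fingers, the arm and sample_vial above 3 N).
It fails at once if the wheel of the other changer is turned (its vial moves more than 15 mm) (distance of other_vial from where it was at the start of the episode above 0.015 m).
It also fails if it takes over 54 s, if anything falls off the work surface, if the arm or the gripper's body presses on something with over 40 N, if the wrist force passes 120 N, or if a joint passes its speed limit or range.

## Working session

There is one attempt and no reset: what is moved stays moved. The work goes in short steps, Python scripts to look and compute and a tool call to move; the robot and the scene stay as the last step left them, time stands still between calls to the robot, and variables do not carry over. Pictures are saved under pics/ and viewed, at most 10 in all, crops included, and the job is handed in when it is done.

Besides the shell and the picture viewer there is one more tool, called after "Emit:" as name(argument=value, ...), one argument or row to a line, values as JSON. drive_tool: Moves the arm, as the interface text tells. Its arguments: {"type":"object","properties":{"commands":{"type":"array"},"hand":{"type":"number"},"grip_force":{"type":"number"}},"required":["commands"]}

```bash
mkdir -p pics; cat > h.py <<'E'
import numpy as np, cv2
from cell import sensors, optics, finish_job, bot
def grab(n,f):
    d=optics.grab_frame(n); cv2.imwrite(f,cv2.cvtColor(d["pixels"],cv2.COLOR_RGB2BGR)); 
    np.savez('cal_'+n+'.npz',K=d["camera_matrix"],k1=d["k1"],r=d["rvec"],t=d["tvec"]); return d
def ray(n,u,v,z):
    c=np.load('cal_'+n+'.npz'); K=c['K']; x=np.linalg.inv(K)@[u,v,1]; x=x[:2]; 
    s=x.copy()
    for _ in range(20): s=x/(1+float(c['k1'])*(s@s))
    R,_=cv2.Rodrigues(c['r']); o=-R.T@c['t'].ravel(); d=R.T@np.array([*s,1])
    return o+d*(z-o[2])/d[2]
def proj(n,P):
    c=np.load('cal_'+n+'.npz'); R,_=cv2.Rodrigues(c['r']); p=R@np.array(P,float)+c['t'].ravel(); s=p[:2]/p[2]
    s=s*(1+float(c['k1'])*(s@s)); return (c['K']@[*s,1])[:2]
E
python3 - <<'E'
from h import *
grab("top","pics/top0.png");grab("side","pics/side0.png")
s=sensors.sense();print(s["clock"],s["position"],s["orientation"],bot.tip_reach)
print(ray("top",280,210,0),ray("top",0,0,0),ray("top",559,419,0))
E
```

```text
0.1 [ 0.17412639 -0.54757163  0.24949033] [-3.10287029e+00 -4.81319001e-01  2.83715143e-05] 0.019
[ 5.25809948e-01 -2.47684504e-04  0.00000000e+00] [1.04225964 0.65232068 0.        ] [ 0.07572014 -0.57020205  0.        ]
```

View pics/top0.png

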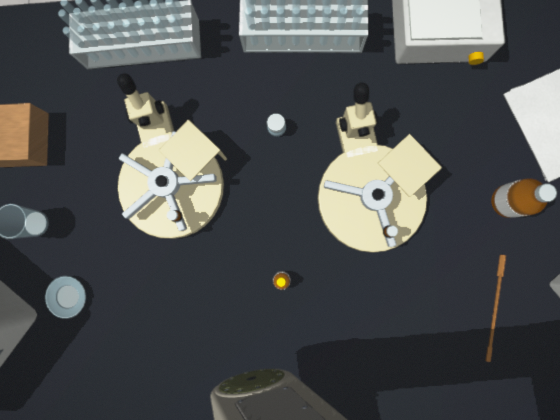

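View pics/side0.png

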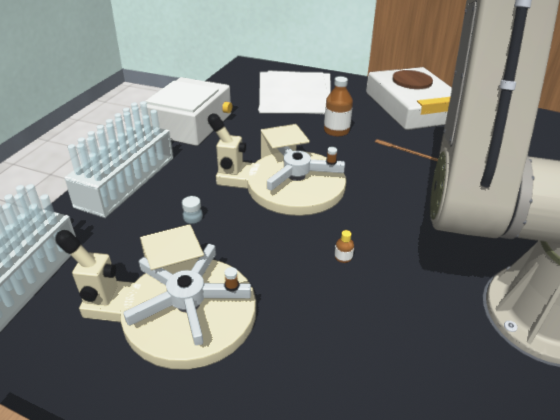

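The five-spoked changer is at left in the top view, with its hub at (163,181) and its head at about (150,115). The vial is at about (173,215) and the hood is at the upper right. I'll enlarge this area.

```bash
python3 - <<'E'
from h import *
im=cv2.imread("pics/top0.png")[60:250,90:250]
cv2.imwrite("pics/c0.png",cv2.resize(im,None,fx=3.1,fy=3.1,interpolation=cv2.INTER_CUBIC))
for n,u,v,z in [("hub",162,181,.083),("base",170,187,.026),("vialcap",175,214,.102)]: print(n,ray("top",u,v,z))
E
```

```text
hub [0.58216313 0.22850271 0.083     ]
base [0.57811551 0.22943175 0.026     ]
vialcap [0.51468266 0.19714293 0.102     ]
```

View pics/c0.png

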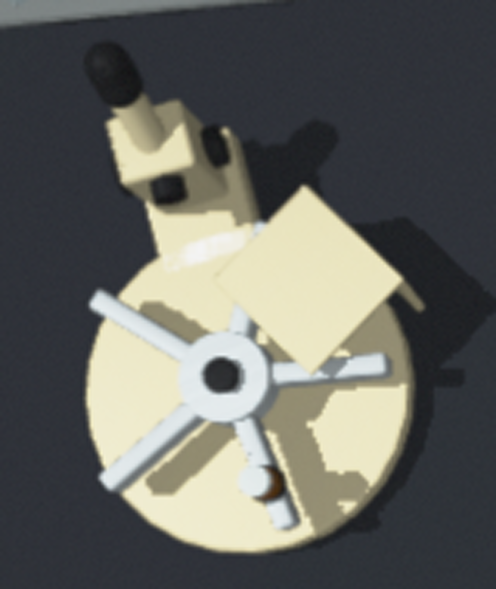

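```bash
cat >> h.py <<'E'
E
python3 - <<'E'
from h import *
f=lambda u,v,z: ray("top",u/3.1+90-.3,v/3.1+60-.3,z)
hub=f(223,377,.083); base=f(249,390,.026); print(hub,base)
c=(hub+base)[:2]/2
S={k:f(*p,.07) for k,p in dict(A=(100,302),B=(112,480),V=(287,520),R=(383,364)).items()}
S['cap']=f(258,480,.102); S['hood']=np.mean([f(*p,.088) for p in [(305,187),(398,277),(315,372),(217,282)]],0)
S['baseL']=f(162,260,.0);S['baseR']=f(258,228,0);S['strip']=f(210,250,.026)
S['headtopC']=f(150,140,.1)
for k,p in S.items():
    d=p[:2]-c; print(k,p.round(4),np.hypot(*d).round(4),np.degrees(np.arctan2(d[1],d[0])).round(1))
E
```

```text
[0.58156192 0.22923444 0.083     ] [0.58128604 0.2293821  0.026     ]
A [0.6357 0.3156 0.07  ] 0.102 57.8
B [0.5187 0.3065 0.07  ] 0.0995 129.1
V [0.4902 0.1917 0.07  ] 0.0986 -157.6
R [0.589  0.1289 0.07  ] 0.1007 -85.7
cap [0.5138 0.2012 0.102 ] 0.0733 -157.4
hood [0.6418 0.1726 0.088 ] 0.0828 -43.2
baseL [0.6801 0.3    0.    ] 0.1214 35.6
baseR [0.7007 0.2308 0.    ] 0.1192 0.7
strip [0.6792 0.2568 0.026 ] 0.1016 15.7
headtopC [0.7328 0.2719 0.1   ] 0.1572 15.7
```

Emit:
drive_tool(
  commands=[
    [[40.1, -1.4, 0], [0, 0, -4]],
    [[40.1, -1.4, 0], [0, 0, -4]],
    [[40.1, -1.4, 0], [0, 0, -4]],
    [[40.1, -1.4, 0], [0, 0, -4]],
    [[40.1, -1.4, 0], [0, 0, -4]],
    [[40.1, -1.4, 0], [0, 0, -4]],
    [[40.1, -1.4, 0], [0, 0, -4]],
    [[40.1, -1.4, 0], [0, 0, -4]],
    [[40.1, -1.4, 0], [0, 0, -4]],
    [[40.1, -1.4, 0], [0, 0, -4]],
  ],
  hand=255,
)

```text
clock: 0.93
position: [0.4868, -0.3063, 0.2497]
orientation: [-2.749, -1.519, 0.0]
ft_force: [-1.2, 0.0, -0.7]
opening: -0.002
finger_force: 0.0
```

Emit:
drive_tool(
  commands=[
    [[40.1, -1.4, 0], [0, 0, -4]],
    [[40.1, -1.4, 0], [0, 0, -4]],
    [[40.1, -1.4, 0], [0, 0, -4]],
    [[40.1, -1.4, 0], [0, 0, -4]],
    [[40.1, -1.4, 0], [0, 0, -4]],
    [[40.1, -1.4, 0], [0, 0, -4]],
    [[40.1, -1.4, 0], [0, 0, -4]],
    [[40.1, -1.4, 0], [0, 0, -4]],
    [[40.1, -1.4, 0], [0, 0, -4]],
    [[40.1, -1.4, 0], [0, 0, -4]],
  ],
)

```text
clock: 1.77
position: [0.5697, 0.0782, 0.2496]
orientation: [-2.064, -2.368, 0.001]
ft_force: [0.6, 0.8, 0.2]
opening: 0.002
finger_force: 0.0
```

Emit:
drive_tool(
  commands=[
    [[40.1, -1.4, 0], [0, 0, -4]],
    [[40.1, -1.4, 0], [0, 0, -4]],
    [[40.1, -1.4, 0], [0, 0, -4]],
    [[40.1, -1.4, 0], [0, 0, -4]],
    [[40.1, -1.4, 0], [0, 0, -4]],
    [[0, 0, 0], [0, 0, -6]],
    [[0, 0, 0], [0, 0, -6]],
    [[0, 0, 0], [0, 0, 0]],
    [[0, 0, 0], [0, 0, 0]],
  ],
)

```text
clock: 2.52
position: [0.509, 0.2666, 0.2499]
orientation: [-1.34, -2.841, 0.001]
ft_force: [0.4, -0.4, -0.5]
opening: -0.001
finger_force: 0.0
```

Emit:
drive_tool(
  commands=[
    [[5, 0, 36], [0, 0, 0]],
    [[0, 0, 36], [0, 0, 0]],
    [[0, 0, 36], [0, 0, 0]],
    [[0, 0, 36], [0, 0, 0]],
    [[0, 0, 20], [0, 0, 0]],
    [[0, 0, 18], [0, 0, 0]],
    [[0, 0, 0], [0, 0, 0]],
    [[0, 0, 0], [0, 0, 0]],
  ],
)

```text
clock: 3.18
position: [0.5056, 0.2693, 0.0674]
orientation: [-1.34, -2.839, 0.003]
ft_force: [0.1, -1.2, -0.4]
opening: -0.006
finger_force: 0.0
```

```bash
python3 - <<'E'
from h import *
d=grab("side","pics/side1.png"); im=cv2.imread("pics/side1.png")[190:380,60:320]
cv2.imwrite("pics/c1.png",cv2.resize(im,None,fx=3,fy=3,interpolation=cv2.INTER_CUBIC))
E
```

```text
(no output)
```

View pics/c1.png

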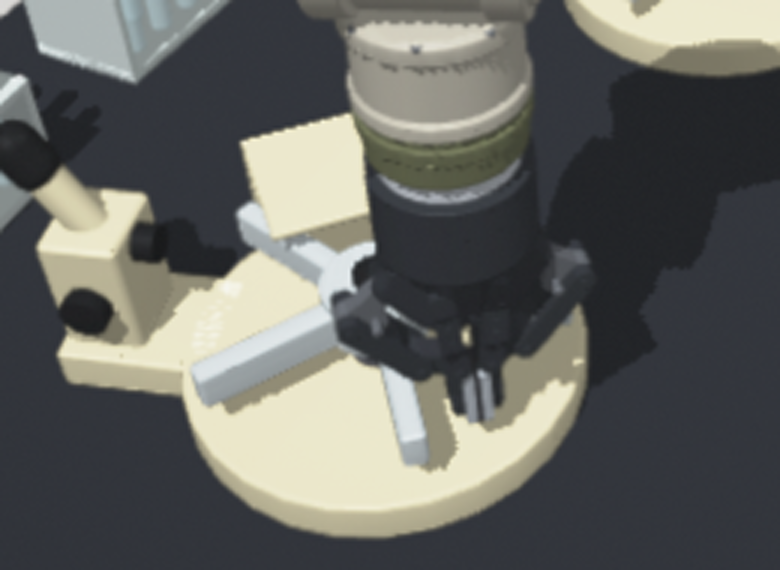

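Emit:
drive_tool(
  commands=[
    [[0, 11, 0], [0, 0, 0]],
    [[1.9, 8.4, 0], [0, 0, 6]],
    [[1.9, 8.4, 0], [0, 0, 6]],
    [[1.9, 8.4, 0], [0, 0, 6]],
    [[1.9, 8.4, 0], [0, 0, 6]],
    [[1.9, 8.4, 0], [0, 0, 6]],
    [[1.9, 8.4, 0], [0, 0, 6]],
  ],
)

```text
clock: 3.82
position: [0.5558, 0.3085, 0.0703]
orientation: [2.157, 2.283, 0.002]
ft_force: [-2.3, -1.3, 0.0]
opening: -0.0
finger_force: 0.9
```

Emit:
drive_tool(
  commands=[
    [[1.9, 8.4, 1], [0, 0, 6]],
    [[1.9, 8.4, 1], [0, 0, 6]],
    [[1.9, 8.4, 1], [0, 0, 6]],
    [[1.9, 8.4, 0], [0, 0, 6]],
    [[1.9, 8.4, 0], [0, 0, 6]],
    [[1.9, 8.4, 0], [0, 0, 6]],
    [[1.9, 8.4, 0], [0, 0, 6]],
    [[0, 0, 0], [0, 0, 0]],
  ],
)

```text
clock: 4.48
position: [0.6166, 0.3064, 0.0675]
orientation: [2.831, 1.361, 0.006]
ft_force: [0.1, -0.1, -0.5]
opening: -0.002
finger_force: 0.0
```

```bash
python3 - <<'E'
from h import *
d=grab("top","pics/top2.png"); im=cv2.imread("pics/top2.png")[60:250,90:250]
cv2.imwrite("pics/c2.png",cv2.resize(im,None,fx=3.1,fy=3.1,interpolation=cv2.INTER_CUBIC))
E
```

```text
(no output)
```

View pics/c2.png

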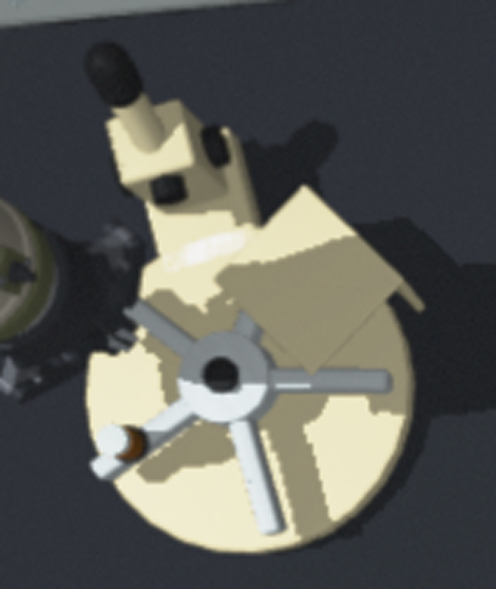

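The vial has moved to the left side, cap at crop (118,440). The bare spoke R now points down, ending at crop (270,525). Nothing unwanted was touched.

```bash
python3 - <<'E'
from h import *
f=lambda u,v,z: ray("top",u/3.1+90-.3,v/3.1+60-.3,z)
c=np.array([.5815,.2293])
for p in [(118,440,.102),(103,465,.07),(270,525,.07),(385,380,.07)]:
    d=f(*p)[:2]-c; print(np.hypot(*d).round(4),np.degrees(np.arctan2(d[1],d[0])).round(1)%360)
s=sensors.sense();print(s['joint_positions'])
E
```

```text
0.0729 123.8
0.0987 122.4
0.0979 195.7
0.1017 268.4
[ 3.45386004e-01  6.23866787e-01  7.78821314e-02  1.02150483e+00
 -2.41553423e-04  2.58536759e+00]
```

Emit:
drive_tool(
  commands=[
    [[0, -8, -10], [0, 0, 0]],
    [[0, 0, -40], [0, 0, 0]],
    [[0, 0, -40], [0, 0, 0]],
    [[0, 0, -10], [0, 0, 0]],
    [[-34, 2, 0], [0, 0, 0]],
    [[-34, 2, 0], [0, 0, 0]],
    [[-34, 2, 0], [0, 0, 0]],
    [[-34, 2, 0], [0, 0, 0]],
    [[-30, 1, 0], [0, 0, 0]],
    [[0, 0, 0], [0, 0, -7]],
  ],
)

```text
clock: 5.37
position: [0.5069, 0.1729, 0.1663]
orientation: [2.739, 1.539, -0.005]
ft_force: [-0.9, 0.6, 0.4]
opening: -0.001
finger_force: 0.0
```

Emit:
drive_tool(
  commands=[
    [[0, 0, 0], [0, 0, -7]],
    [[0, 0, 0], [0, 0, -7]],
    [[0, 0, 0], [0, 0, -7]],
    [[0, 0, 0], [0, 0, -7]],
    [[0, 0, 0], [0, 0, -7]],
    [[0, 0, 0], [0, 0, -7]],
    [[0, 0, 0], [0, 0, -7]],
    [[0, 0, 0], [0, 0, -7]],
    [[0, 0, 0], [0, 0, -7]],
    [[0, 0, 0], [0, 0, -7]],
  ],
)

```text
clock: 6.2
position: [0.5112, 0.1763, 0.1668]
orientation: [1.349, 2.836, 0.002]
ft_force: [-0.1, 0.8, 0.1]
opening: 0.002
finger_force: 0.0
```

Emit:
drive_tool(
  commands=[
    [[0, 0, 0], [0, 0, -7]],
    [[0, 0, 0], [0, 0, -7]],
    [[0, 0, 0], [0, 0, -7]],
    [[0, 0, 0], [0, 0, -7]],
    [[0, 0, 0], [0, 0, -7]],
    [[0, 0, 0], [0, 0, -7]],
    [[0, 0, 0], [0, 0, -7]],
    [[0, 0, 0], [0, 0, -7]],
    [[0, 0, 0], [0, 0, -7]],
    [[0, 0, 0], [0, 0, 0]],
  ],
)

```text
clock: 7.03
position: [0.5113, 0.1763, 0.1667]
orientation: [-0.326, 3.123, 0.0]
ft_force: [-0.0, 0.3, -0.2]
opening: -0.005
finger_force: 0.0
```

Emit:
drive_tool(
  commands=[
    [[0, 0, 35], [0, 0, -3.8]],
    [[0, 0, 35], [0, 0, 0]],
    [[0, 0, 20], [0, 0, 0]],
    [[0, 0, 9], [0, 0, 0]],
    [[0, 11, 0], [0, 0, 0]],
    [[1.7, 8.7, 0], [0, 0, 6]],
    [[1.7, 8.7, 0], [0, 0, 6]],
    [[1.7, 8.7, 0], [0, 0, 6]],
    [[1.7, 8.7, 0], [0, 0, 6]],
  ],
)

```text
clock: 7.78
position: [0.4983, 0.221, 0.0683]
orientation: [0.244, 3.13, -0.0]
ft_force: [-0.8, -2.3, -1.3]
opening: -0.001
finger_force: 0.9
```

Emit:
drive_tool(
  commands=[
    [[1.7, 8.7, 0.5], [0, 0, 6]],
    [[1.7, 8.7, 0.5], [0, 0, 6]],
    [[1.7, 8.7, 0], [0, 0, 6]],
    [[1.7, 8.7, 0], [0, 0, 6]],
    [[1.7, 8.7, 0], [0, 0, 6]],
    [[1.7, 8.7, 0], [0, 0, 6]],
  ],
)

```text
clock: 8.28
position: [0.5094, 0.2726, 0.0675]
orientation: [1.199, 2.903, 0.002]
ft_force: [-0.9, 0.2, 0.2]
opening: 0.001
finger_force: 0.9
```

Emit:
drive_tool(
  commands=[
    [[1.7, 8.7, 0], [0, 0, 6]],
    [[1.7, 8.7, 0], [0, 0, 6]],
    [[1.7, 8.7, 0], [0, 0, 6]],
    [[1.7, 8.7, 0], [0, 0, 6]],
    [[1.7, 8.7, 0], [0, 0, 6]],
    [[1.7, 8.7, 0], [0, 0, 6]],
    [[0, 0, 0], [0, 0, 0]],
  ],
)

```text
clock: 8.87
position: [0.5505, 0.3079, 0.0676]
orientation: [2.033, 2.393, 0.006]
ft_force: [0.2, 0.2, 1.0]
opening: 0.005
finger_force: 0.0
```

```bash
python3 - <<'E'
from h import *
d=grab("top","pics/top3.png"); im=cv2.imread("pics/top3.png")[60:250,90:250]
cv2.imwrite("pics/c3.png",cv2.resize(im,None,fx=3.1,fy=3.1,interpolation=cv2.INTER_CUBIC))
E
```

```text
(no output)
```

View pics/c3.png

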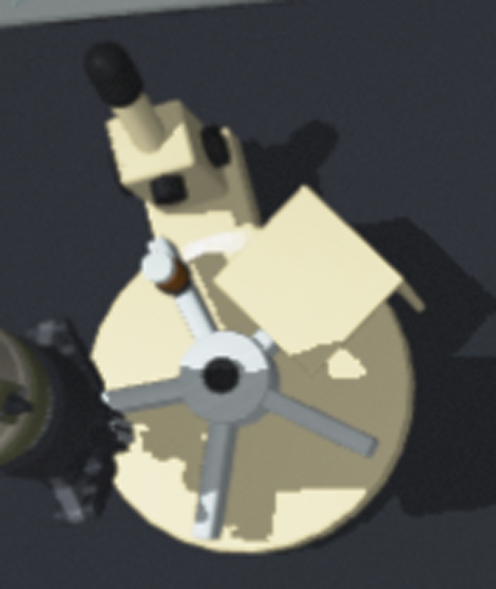

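The vial is now close to the head, cap at crop (156,262). The other bare spokes end at (205,530) and (370,445).

```bash
python3 - <<'E'
from h import *
f=lambda u,v,z: ray("top",u/3.1+90-.3,v/3.1+60-.3,z)
c=np.array([.5815,.2293])
for p,k in [((157,263,.102),0),((205,530,.07),144),((370,447,.07),216)]:
    d=f(*p)[:2]-c; print(np.hypot(*d).round(4),(np.degrees(np.arctan2(d[1],d[0]))-k)%360)
E
```

```text
0.0795 27.25560128514337
0.0978 26.6756335922083
0.1024 27.39711057263628
```

Emit:
drive_tool(
  commands=[
    [[1.1, 5, 0], [0, 0, 3.5]],
    [[1.1, 5, 0], [0, 0, 3.5]],
    [[1.1, 5, 0], [0, 0, 3.5]],
    [[0, 0, 0], [0, 0, 0]],
    [[0, 0, 0], [0, 0, 0]],
    [[0, -10, 0], [0, 0, 0]],
    [[0, 0, -30], [0, 0, 0]],
    [[0, 0, -40], [0, 0, 0]],
    [[0, 0, -40], [0, 0, 0]],
    [[0, -40, 0], [0, 0, 0]],
  ],
)

```text
clock: 9.75
position: [0.5259, 0.3144, 0.1871]
orientation: [2.235, 2.192, 0.038]
ft_force: [2.4, 0.6, 2.1]
opening: 0.001
finger_force: 0.0
```

```bash
python3 - <<'E'
from h import *
d=grab("top","pics/top4.png"); im=cv2.imread("pics/top4.png")[60:250,90:250]
cv2.imwrite("pics/c4.png",cv2.resize(im,None,fx=3.1,fy=3.1,interpolation=cv2.INTER_CUBIC))
E
```

```text
(no output)
```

View pics/c4.png

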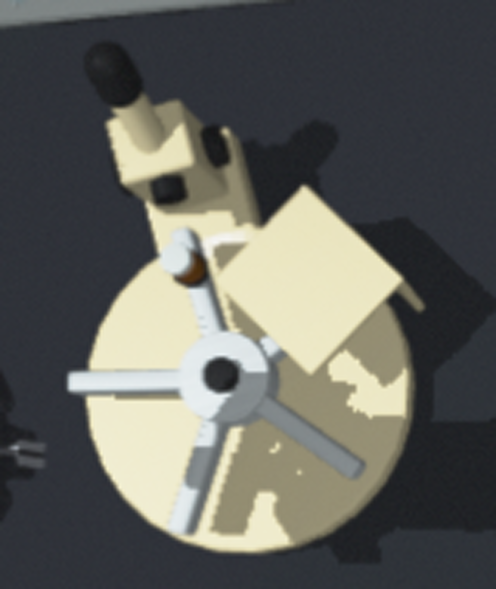

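The fingers are clear of the wheel. The vial cap is at (178,258), and the spoke ends are at (75,382), (182,528) and (356,467).

```bash
python3 - <<'E'
from h import *
f=lambda u,v,z: ray("top",u/3.1+90-.3,v/3.1+60-.3,z)
c=np.array([.5815,.2293])
for p,k in [((178,258,.102),0),((75,382,.07),72),((182,528,.07),144),((356,467,.07),216)]:
    d=f(*p)[:2]-c; print(np.hypot(*d).round(4),(np.degrees(np.arctan2(d[1],d[0]))-k)%360)
s=sensors.sense();print(s['clock'],s['ft_force'],s['dq'])
E
```

```text
0.0769 17.352595654767956
0.1025 16.95110303909219
0.0998 17.951824287378457
0.101 18.65288351949482
9.8 [-9.60334916 -1.17329848 -3.73241452] [ 0.0040184   0.08564531 -0.08523703  0.05983667  0.00294128 -0.04893311]
```

Emit:
drive_tool(
  commands=[
    [[0, 0, 0], [0, 0, 0]],
    [[0, 0, 0], [0, 0, 0]],
    [[0, 0, 0], [0, 0, 0]],
    [[0, 0, 0], [0, 0, 0]],
  ],
)

```text
clock: 10.13
position: [0.5139, 0.3114, 0.1751]
orientation: [2.241, 2.201, 0.001]
ft_force: [-0.2, 1.2, 0.6]
opening: -0.002
finger_force: 0.0
```

```bash
python3 -c "
from h import *
print(finish_job())"
```

```text
the job is handed in; nothing more can be done
None
```

I turned the five-spoked wheel clockwise until its vial spoke pointed about 1° from the reading head's direction (measured from the top camera; about 11° is allowed), left the other changer alone, backed the arm clear, and handed the job in at about 10 s; no verdict came back.

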